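# Post the matchbox past the sprung flap of the counter drop box

### The arm

A 7-joint arm with a two-finger parallel gripper is mounted at the origin on a cart in front of the work surface, level with it; the furniture and walls round the work are solid. World frame = base frame: x ahead of the robot, y to its left, z up, the work surface at z = 0. Lengths are in m, angles in rad, forces in N, time in s.
With the tool pointing down it reaches from about 0.4 to 0.85 m from the base axis. Payload 10.4 kg.
Tool frame: the origin (TCP) lies between the finger pads; the fingertips stand ahead of it and the grasp point (between the pads) lies 3 mm ahead of it (r.tips_ahead is the z of the fingertips in the tool frame, in m); z points along the fingers, y is the line along which they close (so a half turn about z gives the same grasp; the last joint's range is limited). The gripper opens to 87 mm and grips with 3 to 60 N. Pads are 19 mm wide; open, the fingers measure 117 mm over their backs; the gripper's body (75 mm by 190 mm) begins 51 mm behind the grasp point.
Start: joints at [-1.146, 0.332, -0.065, 1.46, 0.022, 1.35, -0.088], TCP at [0.271, 0.563, 0.245] pointing down, gripper open.
Joint ranges: [-2.6, 2.6], [-0.5, 2.12], [-1.47, 1.34], [0.16, 2.42], [-1.27, 4.41], [0.06, 2.06], [-2.6, 2.6]. Speed limits (rad/s): [2.22, 2.22, 2.79, 2.79, 3.14, 3.14, 3.14].

### API

Orientations are given as a unit quaternion [x, y, z, w].
In Python, from bench import telemetry, camera, get_calibration, r gives the robot as it stands.
- The arm moves only by the tool drive_tool, never from a script. Its argument "series" is one flat list of numbers, 7 for each row, row after row: the turn, a rotation vector about the tool's x, y, z in units of 5 degrees (1.0 is 5 degrees), then the shift along the tool's x, y, z in units of 40 mm (1.0 is 40 mm), then the opening, from -1 (shut) to 1 (fully open). A call has 1 to 10 rows; each row is the pose to reach, as a shift and turn from the pose commanded when the call began, along the tool's axes at that moment; what a row does not reach only later rows make up. A row lasts 1/12 s, in which the tool goes at most 41.7 mm and 7.16 degrees, less where a joint would pass 70% of its speed; a pose out of reach is approached as far as the arm can. A call with a gripper value outside its range is refused whole. The fingers move at their own pace and stop on an object; "grip_force" is the grip in N (left out, the last holds). Time passes only in rows, so rows that repeat a pose let the fingers close. It gives the time, the measured TCP pose, the force, the opening and the grip force at its end, in the units of the state.
- telemetry.read_state(): the state, without advancing time (a new reading comes with each control period).
- camera(name): name is "scene" or "top"; returns the picture (480x640x3 uint8, red, green, blue); there is no depth.
- get_calibration(name): a dict with "fovy" (degrees; the focal length in pixels is half the picture's height over the tangent of half this angle, whatever the lens; pixels are square), "cx", "cy" (the principal point, pixels), "xyz" and "rotation" of the camera in the world. Camera axes: x right, y up, looking along -z (the intrinsics and any distortion apply to the point x, -y, -z); pixel columns grow to the right and rows downward; lengths in m; the calibration is good to about 2 mm. A picture is of the moment at which its call begins. get_calibration takes no time and is no camera call.
- r.close_job(): hands the job in; it is judged then, once.
The state is a dict: "time": time; "joint_positions": joint angles; "joint_vel": joint speeds; "joint_torque": joint torques, N m; "ee_pos": TCP position; "eef_rot": TCP orientation; "ft_force": force on the tool from outside, world axes, zero at the start; "torque": the same for the moment, N m; "width": finger opening in m; "grip_force": force on a finger pad.
Only numpy, scipy, OpenCV 4.12 (cv2) and the standard library are available. Lean on these libraries where they do the work, as an engineer would, in place of code of your own. Each camera call takes 0.05 s, during which the arm holds its last target. There are 200 camera calls.

### The job

Put the matchbox away in the drop box: lay it flat and lengthwise on the loading lane in front of the hood and let go of it, then press the thumb plate down so that the sprung trap flap opens and, keeping the plate pressed, push the matchbox along the lane past the open flap until it drops into the bin. Then let the flap spring shut, and leave the cup, the bobbin and the brass weight standing where they are.

Things in the scene. Friction and masses are not known exactly. Their poses are not given: they have to be found in the camera images.
- match_box: The only matchbox: closed, 36 x 56 x 15 mm, 18 g, lying flat. Origin at the centre of its underside; x across (36 mm), y lengthwise (56 mm), z up. Its tray does not move.
- drop_box: Wooden drop box fixed to the counter, 130 (x) x 240 (y) mm. Origin: centre of its underside; z up, +x away from the robot; the box-frame mm below are in this frame. Deck top at z 168, y -40..120. On its near side the loading lane, on its far side the thumb plate, at its -y end the mouth under a hood.
- lane (a point): Centre of the loading lane, on the deck (box frame -30, 40, 168 mm; axes as the box). The lane is a flat track along y, 46 mm wide, between rails 5 mm high (x -58..-53 and -7..-3), open at its +y end (y 120). The matchbox is pushed along -y.
- mouth_edge (a point): Where the lane's deck ends and the mouth begins (box frame -30, -40, 168 mm). The mouth, y -114..-40, is closed by the trap flap and roofed by a dark steel hood (y -120..-52, underside z 204, top z 208 mm) that is open towards the lane: nothing can be put in from above.
- bin (a point): Bin floor under the mouth (box frame -30, -77, 6 mm). The bin spans x -58..59, y -114..-40 mm; a clear window in its near wall.
- thumb_plate (a point): Thumb plate, at mid length, 40 mm up from its hinge. A steel leaf in one piece with the flap, along the far side of the lane (box frame y -39..111 mm), 62 mm from hinge to edge. Hinge line along y at x 55, z 171 mm. At rest it slopes up 55 deg from the deck towards the lane (edge x 20, z 222); pressed right down it lies flat (edge x -7, z about 175 mm).
- flap (a joint): Flap and plate angle, rad: 0 shut (spring), 0.95 stop, open. Pressing the plate down (3 to 8 N) swings the flap into the bin; let go, it springs shut. Shut, its 12 mm upturned edge blocks the lane. Press the plate's face about 19 mm in front of the hinge line, not its edge (binds): a fingertip there, 7 mm above the deck, holds about 0.85 rad while the other, 64 mm nearer, pushes the matchbox.
- cup: Clay cup, 52 x 50 x 53 mm, origin at the centre of its underside. Bystander.
- thread_bobbin: Wooden bobbin of thread, 32 x 32 x 48 mm, origin at the centre of its underside. Bystander.
- weight: Brass weight with a knob, 34 x 34 x 44 mm, origin at the centre of its underside. Bystander.
Not all that is in view belongs to the job. What is shaped like the match_box but blue is not meant.

How it is judged:
By the outcome, as a careful person would: the job done as asked, in the order asked, and still so for the second after the job is handed in, with the robot touching nothing.
It also fails if it takes over 51 s, if anything falls off the work surface, if the arm or the gripper's body presses on something with over 40 N, if the wrist force passes 120 N, or if a joint passes its speed limit or range.

## Working session

There is one attempt and no reset: what is moved stays moved. The work goes in short steps, Python scripts to look and compute and a tool call to move; the robot and the scene stay as the last step left them, time stands still between calls to the robot, and variables do not carry over. Pictures are saved under pics/ and viewed, at most 10 in all, crops included, and the job is handed in when it is done.

Besides the shell and the picture viewer there is one more tool, called after "Call:" by a JSON object that holds its "op" and its "data". drive_tool: Moves the arm, as the interface text tells. Its arguments: {"type":"object","properties":{"series":{"type":"array"},"grip_force":{"type":"number"}},"required":["series"]}

```bash
ls; mkdir -p pics
python3 - <<'E'
from bench import telemetry,camera,get_calibration,r
import cv2
for n in("scene","top"):
    cv2.imwrite(f"pics/{n}0.png",camera(n)[:,:,::-1]); print(n,get_calibration(n))
print(telemetry.read_state(),r.tips_ahead)
E
```

```text
pics
scene {'fovy': 49.115698592198704, 'cx': 321.0510822181932, 'cy': 229.91289341716046, 'xyz': array([0.58127476, 0.80369747, 0.7751059 ]), 'rotation': array([0.02774939, 0.42685102, 0.90268326, 0.04680927])}
top {'fovy': 45.719710176727375, 'cx': 321.8300337730379, 'cy': 242.2500242954213, 'xyz': array([0.36598899, 0.05912323, 1.41800109]), 'rotation': array([ 0.03047292, -0.04150578, -0.70344862,  0.70887849])}
{'time': 0.1, 'joint_positions': array([-1.14560237,  0.33278531, -0.06467372,  1.46082704,  0.02158354,
        1.34988263, -0.08851444]), 'joint_vel': array([ 0.00047682, -0.00282523, -0.0004499 , -0.00121169,  0.00047754,
       -0.00103096, -0.00086863]), 'joint_torque': array([ 6.64047766e-04, -6.24539924e+01,  2.44509912e-02, -3.90723646e+01,
       -6.13105483e-02,  3.64987319e-02,  7.29522640e-05]), 'ee_pos': array([0.27049159, 0.56310229, 0.24386246]), 'eef_rot': array([ 2.22042826e-01,  9.75036727e-01, -5.93532423e-04, -1.11654805e-04]), 'ft_force': array([-0.60475391,  0.13296   ,  0.08426964]), 'torque': array([0.04548883, 0.01595456, 0.01961749]), 'grip_force': 0.0, 'width': 0.08689857395615666} 0.022
```

View pics/scene0.png

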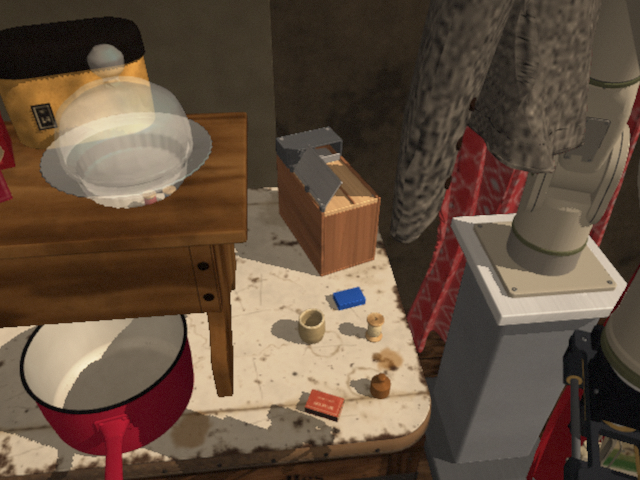

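View pics/top0.png

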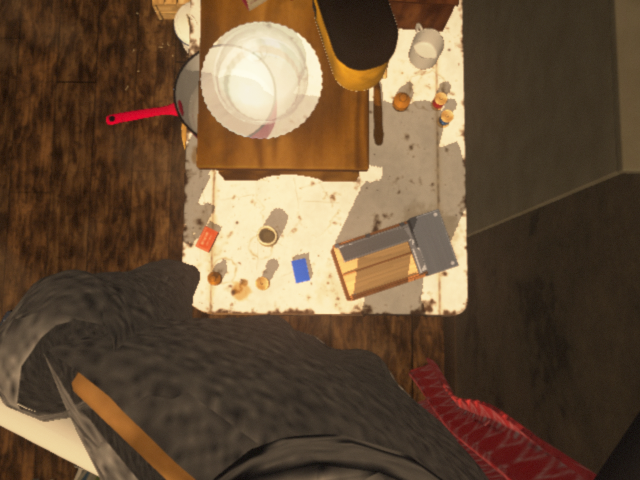

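The red box (scene 324,404; top 207,238) is the matchbox. The same-shaped one at scene (349,298), top (302,270) is blue, so it is excluded. The drop box is at top (395,255), with its hood towards -y. I'll confirm in one enlarged crop.

```bash
cat > h.py <<'E'
import numpy as np, cv2
from scipy.spatial.transform import Rotation as R
from bench import telemetry,camera,get_calibration,r
def ray(n,uv):
    c=get_calibration(n); f=240/np.tan(np.radians(c["fovy"]/2))
    uv=np.atleast_2d(uv).astype(float)
    d=np.c_[(uv[:,0]-c["cx"])/f,-(uv[:,1]-c["cy"])/f,-np.ones(len(uv))]
    return np.array(c["xyz"]),R.from_quat(c["rotation"]).apply(d)
def onz(n,uv,z):
    o,d=ray(n,uv); return o+d*((z-o[2])/d[:,2])[:,None]
def proj(n,p):
    c=get_calibration(n); f=240/np.tan(np.radians(c["fovy"]/2))
    q=R.from_quat(c["rotation"]).inv().apply(np.atleast_2d(p)-c["xyz"])
    return np.c_[c["cx"]-f*q[:,0]/q[:,2],c["cy"]+f*q[:,1]/q[:,2]]
def red(im,roi):
    u0,v0,u1,v1=roi; s=cv2.cvtColor(im,cv2.COLOR_RGB2HSV)
    m=((s[...,0]<9)|(s[...,0]>172))&(s[...,1]>140)&(s[...,2]>90)
    k=np.zeros(m.shape,np.uint8); k[v0:v1,u0:u1]=m[v0:v1,u0:u1]; return k
E
python3 - <<'E'
from h import *
t=cv2.cvtColor(cv2.imread("pics/top0.png"),cv2.COLOR_BGR2RGB); s=cv2.cvtColor(cv2.imread("pics/scene0.png"),cv2.COLOR_BGR2RGB)
for n,im,roi in(("top",t,(185,215,230,262)),("scene",s,(290,380,355,430))):
    k=red(im,roi); c=max(cv2.findContours(k,0,2)[0],key=cv2.contourArea); b=cv2.boxPoints(cv2.minAreaRect(c)); w=onz(n,b,.015)
    print(n,cv2.contourArea(c),b.round(1).tolist(),w.round(4).tolist(),w.mean(0),np.linalg.norm(np.diff(w,axis=0),axis=1))
a=cv2.resize(t[200:310,320:470],None,fx=4,fy=4,interpolation=cv2.INTER_CUBIC)
b=cv2.resize(t[215:289,185:233],None,fx=4,fy=4,interpolation=cv2.INTER_CUBIC)
o=np.zeros((440,792,3),np.uint8); o[:,:600]=a; o[:296,600:792]=b
cv2.imwrite("pics/crop1.png",o[:,:,::-1])
a=cv2.resize(s[120:280,265:390],None,fx=3.7,fy=3.7,interpolation=cv2.INTER_CUBIC);cv2.imwrite("pics/crop2.png",a[:,:,::-1])
E
```

```text
top 242.5 [[195.60000610351562, 244.8000030517578], [205.1999969482422, 225.60000610351562], [218.0, 232.0], [208.39999389648438, 251.1999969482422]] [[0.5005, 0.3492, 0.015], [0.5485, 0.3269, 0.015], [0.5328, 0.2949, 0.015], [0.4849, 0.3173, 0.015]] [0.51665219 0.32205683 0.015     ] [0.0529003  0.03565421 0.05285633]
scene 613.5 [[304.29998779296875, 407.1000061035156], [310.29998779296875, 388.0], [343.3999938964844, 398.3999938964844], [337.5, 417.5]] [[0.5491, 0.3295, 0.015], [0.5362, 0.295, 0.015], [0.4839, 0.3201, 0.015], [0.4982, 0.3532, 0.015]] [0.51685213 0.32445493 0.015     ] [0.0367688  0.05798057 0.03606345]
```

View pics/crop1.png

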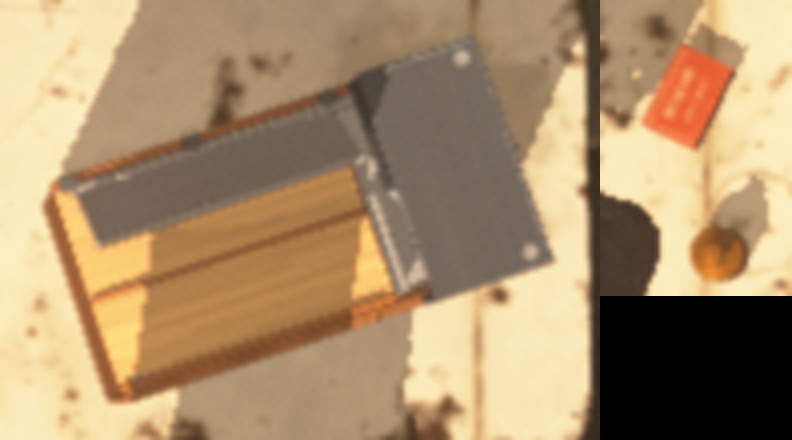

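View pics/crop2.png

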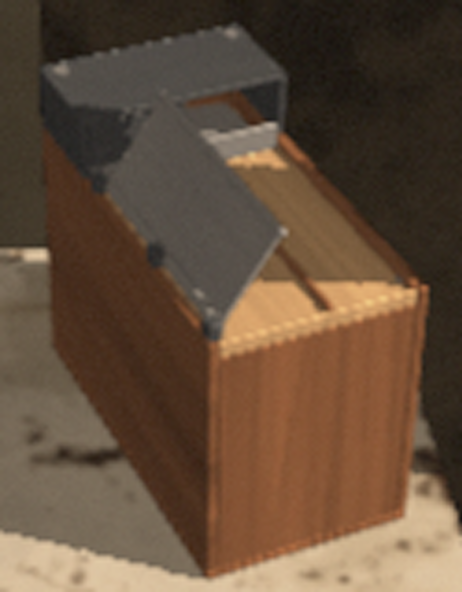

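The crops confirm the red closed matchbox (crop 645-733,45-150) beside the brass weight. They also give the drop box's hood corners, plate edge and deck corners, which I'll fit rigidly.

Run:
```python
from h import *
P=[("top",(475,37),(65,-120,208)),("top",(552,262),(-65,-120,208)),("top",(430,298),(-65,-52,208)),("top",(350,85),(65,-52,208)),
("top",(115,400),(-65,120,168)),("top",(52,183),(65,120,168)),("top",(100,245),(20,111,222)),
("scene",(43,68),(65,-120,208)),("scene",(237,27),(-65,-120,208)),("scene",(285,75),(-65,-52,208)),("scene",(428,288),(-65,120,168)),("scene",(212,345),(65,120,168)),("scene",(285,233),(20,111,222))]
W=[];B=[]
for n,uv,b in P:
    uv=np.array(uv)/(4 if n=="top" else 3.7)+((320,200) if n=="top" else (265,120))-.5+.12
    W.append(onz(n,uv,b[2]/1e3)[0]);B.append(np.array(b)/1e3)
W=np.array(W);B=np.array(B)
for sel in (slice(0,7),slice(7,13),slice(0,13)):
    w,b=W[sel,:2],B[sel,:2]; H=(b-b.mean(0)).T@(w-w.mean(0)); yaw=np.arctan2(H[0,1]-H[1,0],H[0,0]+H[1,1])
    M=R.from_euler("z",yaw).as_matrix()[:2,:2]; t=w.mean(0)-M@b.mean(0)
    print(np.degrees(yaw),t,((w-b@M.T-t)*1e3).round(1).tolist())
```

```text
18.326999741827716 [ 0.46513849 -0.11568258] [[-0.3, -1.1], [1.9, 0.2], [3.6, 1.3], [-5.7, 2.2], [2.5, 3.3], [-2.0, -2.5], [0.1, -3.4]]
18.83655354639594 [ 0.46625688 -0.11263185] [[-3.3, 1.3], [0.9, 4.1], [1.9, -0.2], [1.6, -0.9], [-1.1, -4.2], [0.0, 0.0]]
18.528693299042285 [ 0.46564103 -0.11430452] [[-1.2, -2.8], [0.9, -1.1], [2.8, 0.0], [-6.3, 0.5], [2.3, 2.3], [-2.0, -4.0], [-0.1, -4.7], [-2.2, 3.5], [2.2, 5.6], [2.9, 1.2], [1.7, 0.2], [-1.3, -2.4], [0.0, 1.6]]
```

```bash
cat >> h.py <<'E'
BX=np.array([.4656,-.1142]); BY=np.radians(18.5)
def box(x,y): return BX+R.from_euler("z",BY).as_matrix()[:2,:2]@np.array([x,y])/1e3
def go(xy,tipz,yaw):
    "turn (5deg) and shift (40mm) to put fingertips over xy at height tipz, tool y at world yaw (deg)"
    s=telemetry.read_state(); R0=R.from_quat(s["eef_rot"]); a=np.radians(yaw)
    y=np.array([np.cos(a),np.sin(a),0]); z=np.array([0,0,-1.]); T=R.from_matrix(np.c_[np.cross(y,z),y,z])
    p=np.array([*xy,tipz+r.tips_ahead])
    print("turn",(np.degrees((R0.inv()*T).as_rotvec())/5).round(3),"shift",(R0.inv().apply(p-s["ee_pos"])/.04).round(3),"t",s["time"],"F",s["ft_force"].round(1),"w",s["width"])
E
python3 -c "
from h import *
go((.517,.323),.1,64.5);go((.517,.323),.007,64.5)"
```

```text
turn [-0.014  0.001 -0.032] shift [-8.154 -2.739  3.05 ] t 0.1 F [-0.6  0.1  0.1] w 0.08689857395615666
turn [-0.014  0.001 -0.032] shift [-8.154 -2.736  5.375] t 0.1 F [-0.6  0.1  0.1] w 0.08689857395615666
```

Call:
{"op": "drive_tool", "data": {"series": [0,0,0,-0.9,-0.3,0.2,1,0,0,0,-1.8,-0.6,0.5,1,0,0,0,-2.7,-0.9,0.9,1,0,0,0,-3.6,-1.2,1.3,1,0,0,0,-4.5,-1.5,1.7,1,0,0,0,-5.4,-1.8,2.1,1,0,0,0,-6.3,-2.1,2.5,1,0,0,0,-7.2,-2.4,2.8,1,0,0,0,-8.15,-2.74,3.05,1,0,0,0,-8.15,-2.74,3.05,1], "grip_force": 12}}

```text
time: 0.93
ee_pos: [0.5221, 0.3141, 0.12]
eef_rot: [0.227, 0.974, -0.003, 0.001]
ft_force: [-0.3, -2.2, -0.1]
width: 0.087
grip_force: 0.0
```

```bash
python3 -c "
from h import *
go((.517,.323),.007,64.5)
for n in('scene','top'):
  im=camera(n); cv2.imwrite(f'pics/{n}1.png',im[:,:,::-1])
  if n=='scene':
    k=red(im,(290,370,365,430)); c=max(cv2.findContours(k,0,2)[0],key=cv2.contourArea); print(cv2.contourArea(c))
cv2.imwrite('pics/a.png',cv2.resize(cv2.imread('pics/scene1.png')[300:460,250:450],None,fx=3,fy=3))
"
```

```text
turn [-0.063  0.031 -0.152] shift [0.22  0.156 2.273] t 0.9333 F [-0.3 -2.2 -0.1] w 0.08702697922183032
561.5
```

View pics/a.png

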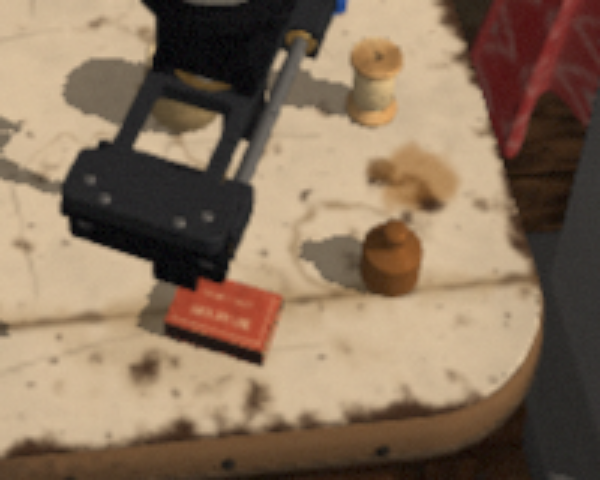

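The crop shows the gripper above the red matchbox (crop 225,318), with the brass weight clear at (390,258) and the bobbin at (375,80). The arm was still settling at that point, so I'll recompute.

```bash
python3 -c "
from h import *
go((.517,.323),.007,64.5); print(telemetry.read_state()['joint_vel'].round(3))"
```

```text
turn [-0.021 -0.003 -0.078] shift [0.039 0.035 2.315] t 1.0333 F [-1.1  0.4  0.6] w 0.08629368239060345
[-0.042 -0.017 -0.049 -0.007 -0.01   0.004 -0.013]
```

Call:
{"op": "drive_tool", "data": {"series": [0,0,0,0,0,0.4,1,0,0,0,0,0,0.9,1,0,0,0,0,0,1.4,1,0,0,0,0,0,1.8,1,0,0,0,0,0,2.1,1,0,0,0,0,0,2.25,1,0,0,0,0,0,2.32,1,0,0,0,0,0,2.32,1,0,0,0,0,0,2.32,0.2,0,0,0,0,0,2.32,-0.2]}}

```text
time: 1.87
ee_pos: [0.5175, 0.3239, 0.0308]
eef_rot: [0.222, 0.975, 0.001, 0.001]
ft_force: [-0.1, -0.7, -1.2]
width: 0.0798
grip_force: 0.0
```

Call:
{"op": "drive_tool", "data": {"series": [0,0,0,0,0,0,-0.4,0,0,0,0,0,0,-0.6,0,0,0,0,0,0,-0.8,0,0,0,0,0,0,-1,0,0,0,0,0,0,-1,0,0,0,0,0,0,-1]}}

```text
time: 2.37
ee_pos: [0.517, 0.3235, 0.0298]
eef_rot: [0.222, 0.975, 0.0, -0.0]
ft_force: [0.5, -0.1, -0.1]
width: 0.0417
grip_force: 0.0
```

Call:
{"op": "drive_tool", "data": {"series": [0,0,0,0,0,0,-1,0,0,0,0,0,0,-1,0,0,0,0,0,0,-1,0,0,0,0,0,0,-1]}}

```text
time: 2.7
ee_pos: [0.517, 0.3234, 0.0298]
eef_rot: [0.222, 0.975, 0.0, -0.0]
ft_force: [0.1, 0.3, 0.9]
width: 0.0369
grip_force: 12.0
```

Call:
{"op": "drive_tool", "data": {"series": [0,0,0,0,0,-0.3,-1,0,0,0,0,0,-0.8,-1,0,0,0,0,0,-1.5,-1,0,0,0,0,0,-2.3,-1,0,0,0,0,0,-3.1,-1,0,0,0,0,0,-3.9,-1,0,0,0,0,0,-4.7,-1,0,0,0,0,0,-5.5,-1,0,0,0,0,0,-6.2,-1,0,0,0,0,0,-6.4,-1]}}

```text
time: 3.53
ee_pos: [0.5181, 0.324, 0.2921]
eef_rot: [0.222, 0.975, 0.003, 0.002]
ft_force: [0.4, -0.5, 0.9]
width: 0.037
grip_force: 12.0
```

```bash
python3 -c "
from h import *
for i in range(6): camera('scene')
go(box(-30,40),.262,18.5);go(box(-30,40),.2,18.5); print(telemetry.read_state()['joint_positions'])
im=camera('scene'); cv2.imwrite('pics/b.png',cv2.resize(im[200:440,220:460],None,fx=2.4,fy=2.4)[:,:,::-1])"
```

```text
turn [-3.100e-02 -3.000e-03  9.169e+00] shift [ -2.353 -10.209   0.022] t 3.8333 F [-0.8 -0.3  0. ] w 0.03728840770492176
turn [-3.100e-02 -3.000e-03  9.169e+00] shift [ -2.355 -10.205   1.572] t 3.8333 F [-0.8 -0.3  0. ] w 0.03728840770492176
[-0.72330811  0.27862534  0.11169932  1.45021383 -0.03102457  1.41711929
  0.51195608]
```

View pics/b.png

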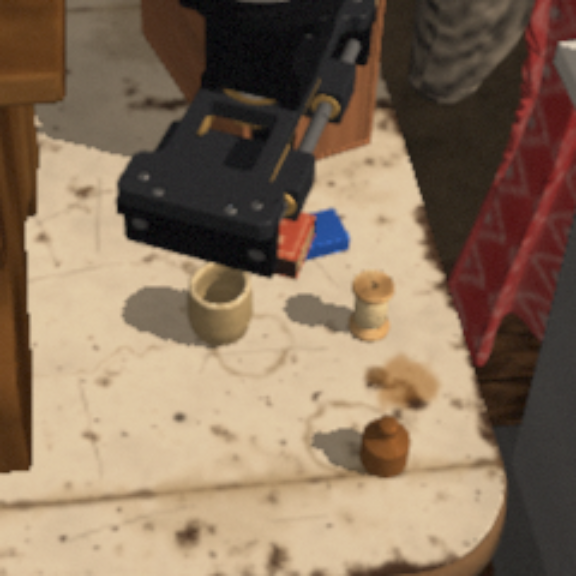

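The matchbox is held in the gripper (crop 295,243). The cup, bobbin and weight are untouched. Next I carry it over to the lane.

Call:
{"op": "drive_tool", "data": {"series": [0,0,0.5,-0.1,-0.4,0,-1,0,0,1.2,-0.3,-1.0,0,-1,0,0,1.9,-0.5,-1.7,0,-1,0,0,2.6,-0.7,-2.4,0,-1,0,0,3.4,-0.9,-3.1,0,-1,0,0,4.2,-1.05,-3.8,0,-1,0,0,5.0,-1.2,-4.5,0,-1,0,0,5.8,-1.35,-5.2,0,-1,0,0,6.4,-1.45,-5.7,0,-1,0,0,6.6,-1.5,-6.0,0,-1]}}

```text
time: 4.72
ee_pos: [0.4666, 0.0786, 0.2853]
eef_rot: [0.492, 0.871, -0.0, -0.0]
ft_force: [-0.2, -0.3, 0.4]
width: 0.0373
grip_force: 12.0
```

```bash
python3 -c "
from h import *
for i in range(4): camera('scene')
go(box(-30,40),.262,18.5); print(telemetry.read_state()['ee_pos'],telemetry.read_state()['joint_positions'])"
```

```text
turn [ 2.000e-03 -4.000e-03  2.597e+00] shift [-3.026 -3.108  0.038] t 4.9167 F [ 0.3  0.5 -0. ] w 0.037156661834257816
[0.46726578 0.08235182 0.28559386] [-0.55117437 -0.03582787  0.27518158  1.7916797   0.00949065  1.38431474
  0.27160955]
```

Call:
{"op": "drive_tool", "data": {"series": [0,0,0.3,-0.3,-0.3,0,-1,0,0,0.7,-0.8,-0.8,0,-1,0,0,1.2,-1.4,-1.4,0,-1,0,0,1.7,-2.0,-2.0,0,-1,0,0,2.2,-2.5,-2.5,0,-1,0,0,2.5,-2.9,-2.95,0,-1,0,0,2.6,-3.03,-3.11,0,-1,0,0,2.6,-3.03,-3.11,0,-1,0,0,2.6,-3.03,-3.11,0,-1]}}

```text
time: 5.67
ee_pos: [0.4244, -0.0859, 0.2857]
eef_rot: [0.585, 0.811, 0.0, -0.0]
ft_force: [-0.6, 0.6, 0.1]
width: 0.0375
grip_force: 12.0
```

```bash
python3 -c "
from h import *
for i in range(3): camera('scene')
go(box(-30,40),.177,18.5)
a=camera('scene')[130:310,250:450]; b=camera('top')[180:320,300:480]
o=np.zeros((540,800,3),np.uint8); a=cv2.resize(a,(440,396));b=cv2.resize(b,(360,280)); o[:396,:440]=a;o[:280,440:]=b
cv2.imwrite('pics/c.png',o[:396,:,::-1])"
```

```text
turn [-0.004  0.001  0.004] shift [-7.000e-03 -1.000e-03  2.165e+00] t 5.8167 F [-0.4  0.2 -0.7] w 0.03729401979484182
```

View pics/c.png

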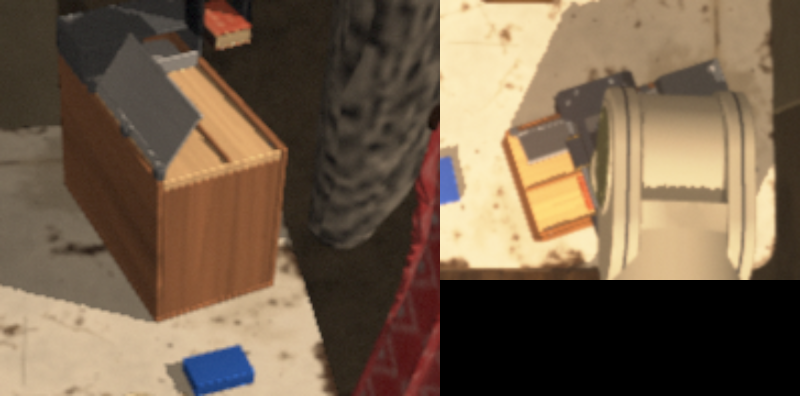

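Call:
{"op": "drive_tool", "data": {"series": [0,0,0,0,0,0.3,-1,0,0,0,0,0,0.8,-1,0,0,0,0,0,1.3,-1,0,0,0,0,0,1.6,-1,0,0,0,0,0,1.8,-1,0,0,0,0,0,1.8,-1,0,0,0,0,0,1.8,-1]}}

```text
time: 6.5
ee_pos: [0.4241, -0.0868, 0.214]
eef_rot: [0.585, 0.811, -0.0, -0.0]
ft_force: [0.6, -0.2, -0.1]
width: 0.0372
grip_force: 12.0
```

```bash
python3 -c "
from h import *
for i in range(3): camera('scene')
go(box(-30,40),.1765,18.5)
im=camera('scene')
p=[(*box(x,y),z) for x,y,z in ((-48,68,.197),(-12,68,.197),(-48,68,.182),(-12,68,.182),(-58,120,.173),(-53,120,.173),(-7,120,.173),(-3,120,.173))]
q=proj('scene',p); print(q.round(1).tolist())
u0,v0=280,130; a=cv2.resize(im[v0:v0+100,u0:u0+130],None,fx=6,fy=6,interpolation=cv2.INTER_CUBIC)
for t in q: cv2.circle(a,tuple(int(v) for v in (t-(u0,v0)+.5)*6),3,(0,255,0),1)
cv2.imwrite('pics/d.png',a[:,:,::-1])"
```

```text
turn [ 0.017  0.004 -0.029] shift [0.03  0.007 0.403] t 6.65 F [-0.2 -0.6  0.3] w 0.03710429514394656
[[362.0, 173.7], [345.9, 177.7], [361.5, 179.9], [345.6, 184.0], [378.3, 196.2], [376.0, 196.8], [355.2, 202.4], [353.4, 202.9]]
```

View pics/d.png

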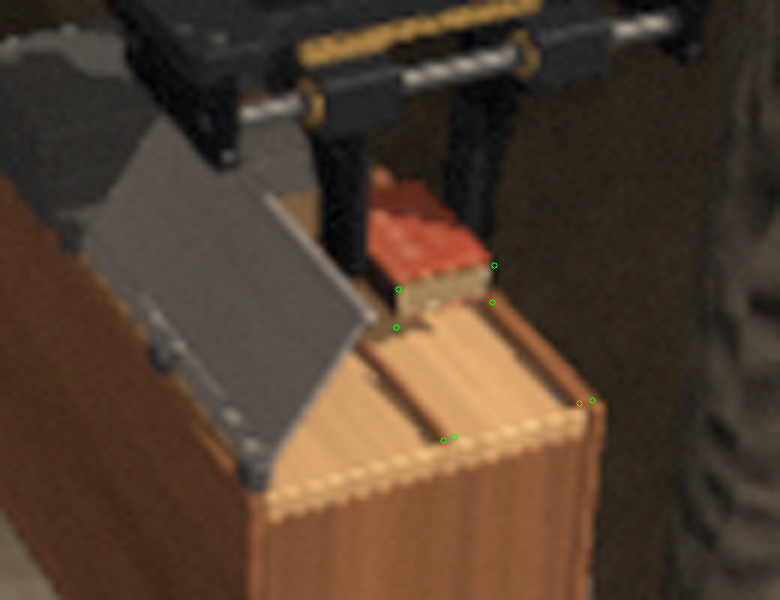

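The held box's end corners (397,290)-(495,262) match my projection. The lane rails match to about 1-2 mm. I'll lower it and release.

Call:
{"op": "drive_tool", "data": {"series": [0,0,0,0,0,0.1,-1,0,0,0,0,0,0.2,-1,0,0,0,0,0,0.28,-1,0,0,0,0,0,0.34,-1,0,0,0,0,0,0.38,-1,0,0,0,0,0,0.4,-1,0,0,0,0,0,0.4,-1,0,0,0,0,0,0.4,-1]}}

```text
time: 7.37
ee_pos: [0.424, -0.0871, 0.1978]
eef_rot: [0.585, 0.811, 0.0, 0.0]
ft_force: [-0.3, -0.7, 0.0]
width: 0.037
grip_force: 12.0
```

Call:
{"op": "drive_tool", "data": {"series": [0,0,0,0,0,0,-0.1,0,0,0,0,0,0,0,0,0,0,0,0,0,0.1,0,0,0,0,0,0,0.13,0,0,0,0,0,0,0.13,0,0,0,0,0,0,0.13]}}

```text
time: 7.87
ee_pos: [0.424, -0.0871, 0.1977]
eef_rot: [0.585, 0.811, 0.0, -0.0]
ft_force: [-0.2, 0.2, -1.2]
width: 0.049
grip_force: 0.0
```

Call:
{"op": "drive_tool", "data": {"series": [0,0,0,0,0,-0.2,0.13,0,0,0,0,0,-0.6,0.13,0,0,0,0,0,-1.1,0.13,0,0,0,0,0,-1.6,0.13,0,0,0,0,0,-1.8,0.13,0,0,0,0,0,-1.8,0.13]}}

```text
time: 8.37
ee_pos: [0.4249, -0.0872, 0.2717]
eef_rot: [0.585, 0.811, 0.001, 0.001]
ft_force: [-0.8, 0.5, -0.3]
width: 0.0493
grip_force: 0.0
```

```bash
python3 -c "
from h import *
for i in range(3): camera('scene')
go(box(4,88),.235,18.5);go(box(4,88),.175,18.5)
im=camera('scene')
p=[(*box(x,y),z) for x,y,z in ((-48,68,.183),(-12,68,.183),(-48,68,.168),(-12,68,.168))]
q=proj('scene',p)
u0,v0=280,130; a=cv2.resize(im[v0:v0+100,u0:u0+130],None,fx=6,fy=6,interpolation=cv2.INTER_CUBIC)
for t in q: cv2.circle(a,tuple(int(v) for v in (t-(u0,v0)+.5)*6),3,(0,255,0),1)
cv2.imwrite('pics/e.png',a[:,:,::-1])"
```

```text
turn [-0.013 -0.005 -0.03 ] shift [1.225 0.878 0.293] t 8.5167 F [-0.  -0.1 -0.2] w 0.0487991570599407
turn [-0.013 -0.005 -0.03 ] shift [1.224 0.88  1.793] t 8.5167 F [-0.  -0.1 -0.2] w 0.0487991570599407
```

View pics/e.png

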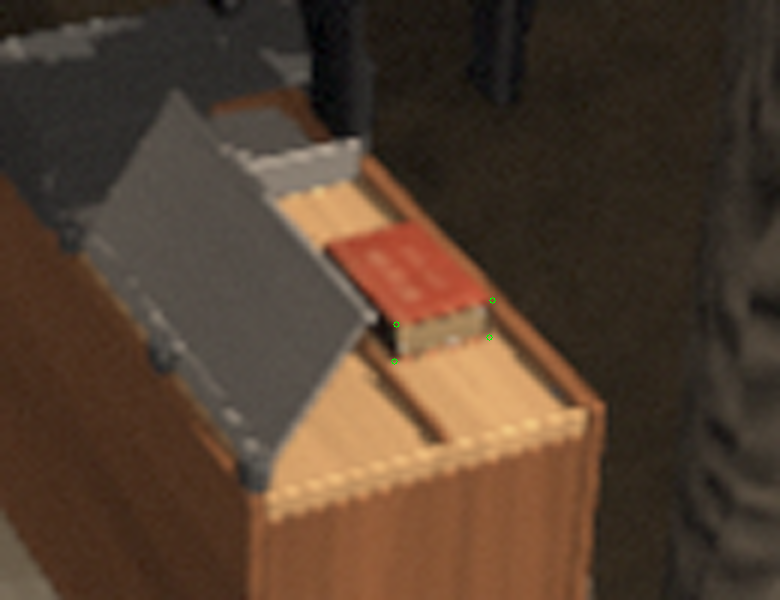

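The matchbox lies flat and lengthwise between the rails (crop 330-490,225-355), released. Now I'll move over the press point and press.

Call:
{"op": "drive_tool", "data": {"series": [0,0,0,0.3,0.2,0,0.13,0,0,0,0.7,0.5,0,0.13,0,0,0,1.05,0.75,0,0.13,0,0,0,1.22,0.88,0.1,0.13,0,0,0,1.22,0.88,0.3,0.13,0,0,0,1.22,0.88,0.5,0.13,0,0,0,1.22,0.88,0.6,0.13,0,0,0,1.22,0.88,0.7,0.13,0,0,0,1.22,0.88,0.8,0.13,0,0,0,1.22,0.88,0.8,0.13]}}

```text
time: 9.4
ee_pos: [0.4416, -0.0302, 0.2369]
eef_rot: [0.586, 0.811, -0.0, -0.0]
ft_force: [-0.1, 0.2, -0.7]
width: 0.0489
grip_force: 0.0
```

Call:
{"op": "drive_tool", "data": {"series": [0,0,0,0,0,0.1,0.13,0,0,0,0,0,0.2,0.13,0,0,0,0,0,0.3,0.13,0,0,0,0,0,0.4,0.13,0,0,0,0,0,0.5,0.13,0,0,0,0,0,0.6,0.13,0,0,0,0,0,0.6,0.13]}}

```text
time: 9.98
ee_pos: [0.4419, -0.0297, 0.213]
eef_rot: [0.585, 0.811, -0.0, -0.0]
ft_force: [2.6, 1.0, 1.9]
width: 0.0496
grip_force: 1.3
```

Call:
{"op": "drive_tool", "data": {"series": [0,0,0,0,0,0.1,0.13,0,0,0,0,0,0.2,0.13,0,0,0,0,0,0.3,0.13,0,0,0,0,0,0.37,0.13,0,0,0,0,0,0.37,0.13,0,0,0,0,0,0.37,0.13]}}

```text
time: 10.48
ee_pos: [0.4416, -0.0298, 0.1987]
eef_rot: [0.585, 0.811, -0.0, -0.0]
ft_force: [-2.7, -0.9, 6.6]
width: 0.0495
grip_force: 2.5
```

```bash
python3 -c "
from h import *
for i in range(3): camera('scene')
go(box(4,88),.175,18.5);go(box(4,-38),.175,18.5)
im=camera('scene')
u0,v0=280,130; a=cv2.resize(im[v0:v0+100,u0:u0+130],None,fx=6,fy=6,interpolation=cv2.INTER_CUBIC)
cv2.imwrite('pics/f.png',a[:,:,::-1])"
```

```text
turn [-0.009 -0.003 -0.033] shift [ 0.01  -0.003  0.047] t 10.6333 F [-3.  -0.1  5.1] w 0.04908744404099269
turn [-0.009 -0.003 -0.033] shift [-3.14   0.007  0.046] t 10.6333 F [-3.  -0.1  5.1] w 0.04908744404099269
```

View pics/f.png

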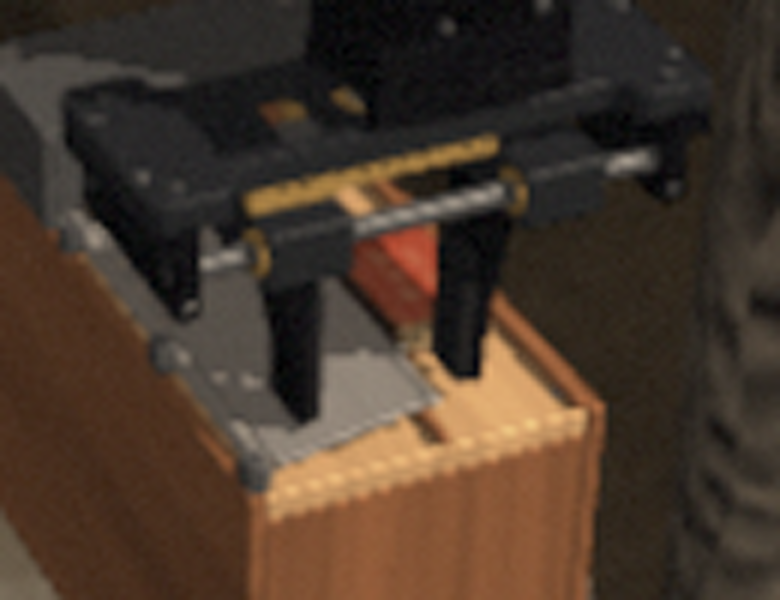

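The plate is pressed nearly flat (tip at crop 300,415), and the other finger is in the lane behind the matchbox (460,375). I'll press 2 mm more and push.

Call:
{"op": "drive_tool", "data": {"series": [0,0,0,0,0,0.05,0.13,0,0,0,-0.1,0,0.05,0.13,0,0,0,-0.25,0,0.05,0.13,0,0,0,-0.4,0,0.05,0.13,0,0,0,-0.55,0,0.05,0.13,0,0,0,-0.7,0,0.05,0.13,0,0,0,-0.85,0,0.05,0.13,0,0,0,-1.0,0,0.05,0.13,0,0,0,-1.15,0,0.05,0.13,0,0,0,-1.3,0,0.05,0.13]}}

```text
time: 11.52
ee_pos: [0.4588, -0.0786, 0.1972]
eef_rot: [0.585, 0.811, 0.001, -0.0]
ft_force: [-1.3, 3.8, 6.0]
width: 0.0494
grip_force: 2.7
```

Call:
{"op": "drive_tool", "data": {"series": [0,0,0,-0.15,0,0,0.13,0,0,0,-0.3,0,0,0.13,0,0,0,-0.45,0,0,0.13,0,0,0,-0.6,0,0,0.13,0,0,0,-0.75,0,0,0.13,0,0,0,-0.9,0,0,0.13,0,0,0,-1.05,0,0,0.13,0,0,0,-1.2,0,0,0.13,0,0,0,-1.3,0,0,0.13,0,0,0,-1.3,0,0,0.13]}}

```text
time: 12.35
ee_pos: [0.4753, -0.1287, 0.1972]
eef_rot: [0.585, 0.811, 0.0, 0.0]
ft_force: [0.3, 1.0, 4.7]
width: 0.0495
grip_force: 2.5
```

```bash
python3 -c "
from h import *
go(box(4,-38),.175,18.5)"
```

```text
turn [ 0.011 -0.002 -0.034] shift [-0.529 -0.012  0.004] t 12.35 F [0.3 1.  4.7] w 0.04946438533719697
```

Call:
{"op": "drive_tool", "data": {"series": [0,0,0,-0.1,0,0,0.13,0,0,0,-0.2,0,0,0.13,0,0,0,-0.3,0,0,0.13,0,0,0,-0.4,0,0,0.13,0,0,0,-0.47,0,0,0.13,0,0,0,-0.47,0,0,0.13,0,0,0,-0.47,0,0,0.13,0,0,0,-0.47,0,0,0.13]}}

```text
time: 13.02
ee_pos: [0.481, -0.1463, 0.1972]
eef_rot: [0.585, 0.811, 0.0, 0.0]
ft_force: [1.2, 0.4, 4.4]
width: 0.0491
grip_force: 2.5
```

```bash
python3 -c "
from h import *
go(box(4,-38),.175,18.5)
im=camera('scene'); t=camera('top')
k=red(im,(270,120,400,290)); print('scene red px',k.sum(), np.argwhere(k).mean(0) if k.any() else '')
k=red(t,(320,190,470,310)); print('top red px',k.sum(), np.argwhere(k).mean(0) if k.any() else '')
u0,v0=270,110; a=cv2.resize(im[v0:v0+100,u0:u0+130],None,fx=6,fy=6,interpolation=cv2.INTER_CUBIC)
cv2.imwrite('pics/g.png',a[:,:,::-1])"
```

```text
turn [ 0.01   0.005 -0.031] shift [-0.066 -0.011  0.004] t 13.0167 F [1.2 0.4 4.4] w 0.04913631923747259
scene red px 0 
top red px 0
```

Call:
{"op": "drive_tool", "data": {"series": [0,0,0,-0.03,0,0,0.13,0,0,0,-0.06,0,0,0.13,0,0,0,-0.06,0,0,0.13,0,0,0,-0.06,0,0,0.13,0,0,0,-0.06,0,0,0.13,0,0,0,-0.06,0,0,0.13]}}

```text
time: 13.62
ee_pos: [0.4813, -0.1479, 0.1969]
eef_rot: [0.585, 0.811, 0.0, -0.0]
ft_force: [-0.0, 3.9, 5.4]
width: 0.0492
grip_force: 2.5
```

```bash
python3 -c "
from h import *
go(box(4,-38),.175,18.5)
im=camera('scene'); o=cv2.cvtColor(cv2.imread('pics/scene0.png'),cv2.COLOR_BGR2RGB)
for n,i in (('now',im),('start',o)):
  s=cv2.cvtColor(i,cv2.COLOR_RGB2HSV); m=((s[...,0]<7)|(s[...,0]>172))&(s[...,1]>120)&(s[...,2]>30)
  m=m[120:290,265:400]; print(n,m.sum(),[x.round(0) for x in (np.argwhere(m).mean(0)+(120,265),np.argwhere(m).std(0))] if m.any() else '')
"
```

```text
turn [-0.001 -0.01  -0.023] shift [-0.026 -0.006 -0.004] t 13.6167 F [-0.   3.9  5.4] w 0.04915962232810942
now 0 
start 0
```

Call:
{"op": "drive_tool", "data": {"series": [0,0,0,0.05,0,-0.1,0.13,0,0,0,0.08,0,-0.3,0.13,0,0,0,0.1,0,-0.5,0.13,0,0,0,0.1,0,-0.8,0.13,0,0,0,0.1,0,-1.1,0.13,0,0,0,0.1,0,-1.5,0.13,0,0,0,0.1,0,-2.0,0.13,0,0,0,0.1,0,-2.6,0.13,0,0,0,0.1,0,-3.0,0.13,0,0,0,0.1,0,-3.2,0.13]}}

```text
time: 14.5
ee_pos: [0.4801, -0.1452, 0.3273]
eef_rot: [0.586, 0.811, 0.0, 0.001]
ft_force: [-0.3, -1.1, 0.7]
width: 0.0493
grip_force: 0.0
```

Call:
{"op": "drive_tool", "data": {"series": [0,0,0,0.3,0.3,-0.2,0.13,0,0,0,0.9,0.7,-0.4,0.13,0,0,0,1.6,1.2,-0.6,0.13,0,0,0,2.3,1.7,-0.8,0.13,0,0,0,3.0,2.2,-0.9,0.13,0,0,0,3.7,2.7,-1,0.13,0,0,0,4.3,3.2,-1,0.13,0,0,0,4.8,3.6,-1,0.13,0,0,0,5.0,3.8,-1,0.13,0,0,0,5.0,3.8,-1,0.13]}}

```text
time: 15.33
ee_pos: [0.5614, 0.0955, 0.3636]
eef_rot: [0.584, 0.812, -0.001, -0.001]
ft_force: [0.0, -0.1, 0.1]
width: 0.0492
grip_force: 0.0
```

```bash
python3 -c "
from h import *
for i in range(3): camera('scene')
s=telemetry.read_state(); print(s['time'],s['ee_pos'],s['ft_force'])
for n,roi in (('scene',(265,120,400,290)),('top',(325,200,465,310))):
  im=camera(n); cv2.imwrite(f'pics/{n}9.png',im[:,:,::-1]); o=cv2.imread(f'pics/{n}0.png')[:,:,::-1]
  d=np.abs(im.astype(int)-o).max(2)>45; u0,v0,u1,v1=roi; d=d[v0:v1,u0:u1].astype(np.uint8)
  N,_,st,ce=cv2.connectedComponentsWithStats(d)
  print(n,[(x[:5].tolist(),) for x in st[1:] if x[4]>8],roi)
  print('red',red(im,roi).sum())
"
```

```text
15.4833 [0.56127685 0.09097185 0.36485698] [-0.23999942  0.4155023  -1.29773151]
scene [([28, 11, 13, 24, 188],), ([14, 17, 5, 3, 10],), ([55, 33, 28, 13, 185],), ([70, 54, 38, 23, 426],), ([93, 56, 22, 21, 63],), ([69, 69, 9, 7, 40],), ([111, 124, 6, 4, 17],)] (265, 120, 400, 290)
red 0
top [([0, 0, 33, 110, 1968],), ([108, 11, 5, 6, 25],), ([24, 44, 50, 66, 1550],), ([83, 49, 19, 26, 197],), ([83, 71, 34, 36, 502],)] (325, 200, 465, 310)
red 0
```

Call:
{"op": "drive_tool", "data": {"series": [0,0,0,0.4,-0.1,0,0.13,0,0,0,1.0,-0.3,0,0.13,0,0,0,1.8,-0.5,0,0.13,0,0,0,2.6,-0.7,0,0.13,0,0,0,3.4,-0.9,0,0.13,0,0,0,4.2,-1.1,0,0.13,0,0,0,5.0,-1.3,0,0.13,0,0,0,5.8,-1.5,0,0.13,0,0,0,6.3,-1.6,0,0.13,0,0,0,6.5,-1.6,0,0.13]}}

```text
time: 16.42
ee_pos: [0.4168, 0.3216, 0.3652]
eef_rot: [0.584, 0.812, 0.0, -0.0]
ft_force: [-0.6, 0.5, -0.2]
width: 0.0491
grip_force: 0.0
```

Call:
{"op": "drive_tool", "data": {"series": [0,0,0,0.4,-0.1,0,0.13,0,0,0,1.0,-0.3,0,0.13,0,0,0,1.7,-0.5,0,0.13,0,0,0,2.4,-0.7,0,0.13,0,0,0,3.1,-0.9,0,0.13,0,0,0,3.7,-1.1,0,0.13,0,0,0,4.2,-1.2,0,0.13,0,0,0,4.5,-1.2,0,0.13,0,0,0,4.5,-1.2,0,0.13]}}

```text
time: 17.17
ee_pos: [0.3164, 0.4763, 0.3646]
eef_rot: [0.585, 0.811, -0.0, -0.0]
ft_force: [1.2, -0.6, 0.3]
width: 0.0492
grip_force: 0.0
```

```bash
python3 -c "
from h import *
for i in range(4): camera('scene')
s=telemetry.read_state(); print(s['time'],s['ee_pos'],s['ft_force'])
for n,roi in (('scene',(265,120,410,400)),('top',(190,200,465,310))):
  im=camera(n); o=cv2.imread(f'pics/{n}0.png')[:,:,::-1]
  d=np.abs(im.astype(int)-o).max(2)>45; u0,v0,u1,v1=roi; d=d[v0:v1,u0:u1].astype(np.uint8)
  N,_,st,ce=cv2.connectedComponentsWithStats(d)
  print(n,[((x[:2]+[u0,v0]).tolist(),x[2:5].tolist()) for x in st[1:] if x[4]>8])
  ob=(proj(n,[(*box(-30,-30),.17),(*box(-65,-77),.09)])).round(0); print(ob.tolist(),red(im,roi).sum())
"
```

```text
17.3667 [0.31849319 0.47380887 0.36516931] [ 1.02812219 -0.52260413  0.66696647]
scene [([320, 153], [22, 12, 139]), ([340, 156], [8, 7, 20]), ([327, 166], [14, 15, 21]), ([340, 181], [33, 16, 319]), ([364, 182], [16, 15, 43]), ([333, 189], [11, 7, 47]), ([376, 245], [8, 3, 22]), ([299, 389], [45, 11, 296])]
[[332.0, 163.0], [336.0, 179.0]] 15
top [([190, 200], [32, 53, 1128]), ([430, 210], [8, 7, 31]), ([346, 249], [38, 44, 840]), ([408, 249], [26, 56, 490]), ([353, 289], [21, 21, 189])]
[[409.0, 264.0], [427.0, 274.0]] 0
```

```bash
python3 -c "
from h import *
im=camera('scene'); o=cv2.imread('pics/scene0.png')[:,:,::-1].copy()
k=red(im,(265,120,410,400)); print('red at',np.argwhere(k)[:,::-1].tolist(), 'start',np.argwhere(red(o,(265,120,410,375)))[:5].tolist())
E=lambda i: cv2.GaussianBlur(cv2.Canny(cv2.cvtColor(i,cv2.COLOR_RGB2GRAY),50,130),(5,5),0)
a,b=E(o),E(im)
for nm,(u,v,h) in dict(plate_tip=(340,183,14),plate_top=(310,150,14),lip=(330,158,9),cup=(311,325,22),bobbin=(375,327,18),weight=(380,385,15)).items():
  m=cv2.matchTemplate(b[v-h-6:v+h+6,u-h-6:u+h+6],a[v-h:v+h,u-h:u+h],cv2.TM_CCOEFF_NORMED); _,s,_,p=cv2.minMaxLoc(m); print(nm,round(s,2),p[0]-6,p[1]-6)
h=cv2.cvtColor(im,cv2.COLOR_RGB2HSV)
print('lip colours now/start',im[152:166:2,332].tolist(),o[152:166:2,332].tolist())
"
```

```text
red at [[409, 314], [409, 315], [408, 316], [409, 316], [408, 317], [409, 317], [407, 318], [408, 318], [409, 318], [408, 319], [409, 319], [408, 320], [407, 321]] start [[314, 409], [315, 409], [316, 408], [316, 409], [317, 408]]
plate_tip 0.58 0 0
plate_top 0.5 0 1
lip 0.33 0 0
cup 0.98 0 0
bobbin 0.96 0 0
weight 0.9 0 0
lip colours now/start [[77, 48, 32], [84, 74, 66], [91, 83, 77], [90, 83, 76], [93, 86, 78], [130, 100, 69], [126, 94, 64]] [[71, 44, 28], [132, 120, 107], [141, 129, 117], [139, 127, 115], [139, 128, 116], [218, 174, 119], [194, 147, 98]]
```

```bash
python3 -c "
from h import *
im=camera('scene'); o=cv2.imread('pics/scene0.png')[:,:,::-1]
for u,v in ((318,151),(322,150),(326,149),(322,152),(328,151)): print(u,v,im[v,u],o[v,u])
s=telemetry.read_state(); print(np.abs(s['joint_vel']).max().round(3),s['time'])"
```

```text
318 151 [88 81 75] [83 77 69]
322 150 [89 83 75] [83 76 69]
326 149 [87 78 70] [83 75 67]
322 152 [89 81 75] [83 76 71]
328 151 [89 81 73] [84 77 71]
0.006 17.5667
```

The flap top under the hood is bare and grey, as at the start. The lip is back up, there is no red left on the lane, and the cup, bobbin and weight have not moved.

```bash
python3 -c "
from bench import r
print(r.close_job())"
```

```text
the job is handed in; nothing more can be done
None
```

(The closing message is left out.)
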